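# Tip a spectacle case down and push it into the corner fence

## Robot

A 6-joint arm with a two-finger parallel gripper is mounted at the origin on a cart in front of the work surface, level with it; the furniture and walls round the work are solid. World frame = base frame: x ahead of the robot, y to its left, z up, the work surface at z = 0. Lengths are in mm, angles in rad, forces in N, time in s.
With the tool pointing down it reaches from about 400 to 925 mm from the base axis. Payload 12.5 kg.
Tool frame: the origin (TCP) lies between the finger pads; the fingertips stand 25 mm ahead of it and the grasp point (between the pads) lies 6 mm ahead of it; z points along the fingers, y is the line along which they close (so a half turn about z gives the same grasp; the last joint's range is limited). The gripper opens to 95 mm and grips with 3 to 60 N. Pads are 20 mm wide; open, the fingers measure 119 mm over their backs; the gripper's body (75 mm by 180 mm) begins 59 mm behind the grasp point.
Start: joints at [1.218, 0.491, 1.559, -0, 1.092, -0.106], TCP at [152.67, 606.082, 239.661] pointing down, gripper open.
Joint ranges: [-3.1, 3.1], [-0.84, 2.19], [0.05, 2.79], [-1.13, 4.28], [0.06, 2.93], [-2.69, 2.69]. Speed limits (rad/s): [2.22, 2.22, 2.79, 3.14, 3.14, 3.14].

## Interface

Orientations are given as [roll, pitch, yaw] about the fixed x, y, z axes, in that order (R = Rz(yaw) Ry(pitch) Rx(roll)).
In Python, from cell import state, read_camera, job_done, cut_out gives the robot as it stands. The module is installed in compiled form; this text tells all that it offers.
- The arm moves only by the tool jog_arm, never from a script. Its argument "motion" is a list of rows, each a list of 2 entries, a list of its own where there are three numbers: the shift along the tool's x, y, z in mm, then the turn about the tool's z in rad. A call has 1 to 5 rows; each row is the pose to reach, as a shift and turn from the pose commanded when the call began, along the tool's axes at that moment; what a row does not reach only later rows make up. A row lasts 1/10 s, in which the tool goes at most 50 mm and 8.59 degrees, less where a joint would pass 70% of its speed; a pose out of reach is approached as far as the arm can. A call with a gripper value outside its range is refused whole. "grip" is the closure, from 0 (fully open) to 1 (shut), set as the call begins (left out, the last holds). The fingers move at their own pace and stop on an object; the grip force is fixed at half the most. Time passes only in rows, so rows that repeat a pose let the fingers close. It gives the time, the measured TCP pose, the force, the opening and the grip force at its end, in the units of the state.
- state(): the state, without advancing time (a new reading comes with each control period).
- read_camera(name): name is "scene" or "top" or "wrist"; returns a dict with "img" (400x640x3 uint8, blue, green, red), "vertical_fov" (degrees; the focal length in pixels is half the picture's height over the tangent of half this angle, whatever the lens; pixels are square), "cx", "cy" (the principal point, pixels), "k1" (the pictures are not rectified: a ray, as slopes to the right and down, at radius r is drawn at 1 + k1 r^2 times it, then the intrinsics apply), "extrinsics" (4x4, takes a point from camera to world coordinates). Camera axes: x right, y up, looking along -z (the intrinsics and any distortion apply to the point x, -y, -z); pixel columns grow to the right and rows downward; lengths in mm; the calibration is good to about 2 mm. A picture is of the moment at which its call begins. There is no depth.
- job_done(): hands the job in; it is judged then, once.
Trained networks look in a picture, given as the dict that the camera call returned (one of the last four; its "shot" number tells which), for a name from the list of things; names that differ only in an ending like _2 or _b are one class to them, and where a whole thing is asked for, a point or a joint stands for the part that bears it (a point fixed in the world has none). Each returns a list of dicts, best first, with "p" (0 to 1); they miss things now and then, are a little off and sometimes report something else, mostly with a low value. They report only what shows in the picture. A call takes as long as a camera call.
- cut_out(name, picture): "region" (400x640 bool, what is visible of it) and "box" ([left, top, right, bottom] in pixels, round what is visible of it).
The state is a dict: "t": time; "joints": joint angles; "qvel": joint speeds; "tau": joint torques, N m; "eef_pos": TCP position; "tcp_rot": TCP orientation; "ft_force": force on the tool from outside, world axes, zero at the start; "moment": the same for the moment, N m; "opening": opening from 0.0 (shut) to 1.0 (fully open); "grip_force": force on a finger pad.
Only numpy, scipy, OpenCV 4.12 (cv2) and the standard library are available. Lean on these libraries where they do the work, as an engineer would, in place of code of your own. Each camera call takes 0.05 s, during which the arm holds its last target. There are 200 camera calls.

## Task

The closed spectacle case is standing on its narrow long edge. Without gripping or lifting it, push it over with the fingers towards the long low metal fence so that it lies flat on its base, lid up, and push it along the worktop into the corner of the fence: its long back edge flush and square against the fence, its left end up against the short stop. Leave the two bottles and the screw jar beside it where they stand.

Things in the scene. Friction and masses are not known exactly. Their poses are not given: they have to be found in the camera images.
- case: Closed dark spectacle case, a loose box of about 0.09 kg, lid fixed shut. Origin: centre of its base. Own x runs from clasp edge (-32 mm) to hinge edge (+30 mm), y along its 158 mm length, z out of the lid (39 mm). Starts standing on the clasp edge, 62 mm tall, 39 mm thick: x up, base facing the fence, lid (z) facing away from it, y roughly along the fence. Wanted: z up, x into the fence.
- case_mid (a point): Centre of the case, 19.5 mm above its base, 1 mm from the origin towards the clasp edge. The standing case, pushed towards the fence near its top (about 52 mm up), topples and falls by itself once leaned 32 degrees; pushed lower it may slide upright instead. Lying, it slides when pushed low on its clasp edge or its end.
- case_clasp (a point): Middle of the clasp edge face of the case, 32 mm from the origin towards -x and 19.5 mm above the base: on the worktop at the start, facing the robot (away from the fence) at the end. The opposite, hinge edge carries two pale hinge strips: on top at the start, at the fence at the end.
- fence: Low L-shaped aluminium fence fixed to the worktop, 14 mm high, 8 mm thick. Origin: foot of its inner corner. The long fence's face is the plane x = 0 and runs from the corner 200 mm to -y (screw flange behind); the short stop's face is the plane y = 0 and runs 60 mm to -x, towards the robot. x points into the fence, y into the stop. With the case home, its origin is at x = -30, y = -79 mm here.
- spray: Standing bottle with a rounded cap, 36 x 42 x 106 mm; bystander, to the right of the case (negative y). Origin under its centre, z up.
- drop: Standing dropper bottle, 34 mm across, 102 mm high; bystander, to the left, beyond the stop (positive y). Origin under its centre, z up.
- jar: Round screw jar with ribbed lid, 50 mm across, 34 mm high; bystander, to the left of the case, nearer the robot. Origin under its centre, z up.

How it is judged (in metres and radians):
At the end, for the whole second after the job is handed in: The case lies at rest on its base, lid up (within 0.08 rad), hinge edge within 5 mm of the long fence face (case origin 25 to 35 mm before it), parallel to it within 0.05 rad, left end within 6 mm of the short stop (case origin 74 to 85 mm from the stop face) (angle between case's own z axis and vertical below 0.08 rad and height (world z) of case_mid below 0.025 m and x of case in the frame of fence between -0.035 and -0.025 m and angle between the y axis of case and the y axis of fence, either way round below 0.05 rad and y of case in the frame of fence between -0.085 and -0.074 m and x of case_clasp in the frame of fence below -0.05 m and linear speed of case below 0.01 m/s); the robot touches nothing.
It fails at once if the case is lifted off the worktop (height (world z) of case_mid above 0.055 m).
It fails at once if one end of the case is raised (angle between case's own y axis and vertical below 1.27 rad).
It fails at once if the spray bottle is moved by more than 20 mm or knocked over (distance of spray from where it was at the start of the episode above 0.02 m or angle between spray's own z axis and vertical above 0.4 rad).
It fails at once if the dropper bottle is moved by more than 20 mm or knocked over (distance of drop from where it was at the start of the episode above 0.02 m or angle between drop's own z axis and vertical above 0.4 rad).
It fails at once if the screw jar is moved by more than 20 mm or knocked over (distance of jar from where it was at the start of the episode above 0.02 m or angle between jar's own z axis and vertical above 0.4 rad).
It also fails if it takes over 54 s, if anything falls off the work surface, if the arm or the gripper's body presses on something with over 40 N, if the wrist force passes 120 N, or if a joint passes its speed limit or range.

## Working session

There is one attempt and no reset: what is moved stays moved. The work goes in short steps, Python scripts to look and compute and a tool call to move; the robot and the scene stay as the last step left them, time stands still between calls to the robot, and variables do not carry over. Pictures are saved under pics/ and viewed, at most 10 in all, crops included, and the job is handed in when it is done.

Besides the shell and the picture viewer there is one more tool, called after "Call:" as name(argument=value, ...), one argument or row to a line, values as JSON. jog_arm: Moves the arm, as the interface text tells. Its arguments: {"type":"object","properties":{"motion":{"type":"array"},"grip":{"type":"number"}},"required":["motion"]}

```bash
mkdir -p pics; cat > h.py <<'E'
import numpy as np, cv2
from cell import state, read_camera, job_done, cut_out
def K(c):
    f=200/np.tan(np.radians(c["vertical_fov"])/2)
    return np.array([[f,0,c["cx"]],[0,f,c["cy"]],[0,0,1.]]), np.array([c["k1"],0,0,0,0.])
def w(c,px,z=0.):
    k,d=K(c); u=cv2.undistortPoints(np.array(px,float).reshape(-1,1,2),k,d).reshape(-1,2)
    E=np.array(c["extrinsics"]); r=np.c_[u[:,0],-u[:,1],-np.ones(len(u))]@E[:3,:3].T
    o=E[:3,3]; return o+r*((z-o[2])/r[:,2])[:,None]
def proj(c,P):
    k,d=K(c);E=np.array(c["extrinsics"]);p=(np.array(P,float)-E[:3,3])@E[:3,:3]*[1,-1,-1]
    return cv2.projectPoints(p,np.zeros(3),np.zeros(3),k,d)[0].reshape(-1,2)
E
python3 - <<'E'
from h import *
s=state();print(s["t"],s["eef_pos"],s["tcp_rot"],s["opening"])
for n in ["top","scene"]:
    c=read_camera(n);cv2.imwrite(f"pics/{n}0.png",c["img"])
    print(n,np.array(c["extrinsics"]).round(2).tolist(),c["vertical_fov"])
    for o in ["case","fence","spray","drop","jar"]:
        for r in cut_out(o,c)[:2]: print(o,round(r["p"],2),r["box"],w(c,[[r["box"][0],r["box"][1]],[r["box"][2],r["box"][3]]]).round().tolist())
E
```

```text
0.0 [152.60581507 605.86168564 239.04247199] [-3.14045790e+00 -9.69691550e-05  2.89478954e+00] 0.9976877524395029
top [[-0.12, 0.97, -0.2, 368.61], [-0.99, -0.12, 0.02, 119.19], [-0.01, 0.2, 0.98, 904.13], [0.0, 0.0, 0.0, 1.0]] 57.494677281238
case 0.55 [292.6, 206.5, 361.8, 235.1] [[537.0, 180.0, 0.0], [445.0, 18.0, 0.0]]
fence 0.66 [269.7, 153.6, 346.9, 193.5] [[683.0, 225.0, 0.0], [554.0, 40.0, 0.0]]
fence 0.63 [421.5, 150.0, 452.8, 177.0] [[645.0, -167.0, 0.0], [564.0, -233.0, 0.0]]
drop 0.62 [226.4, 194.1, 244.9, 210.4] [[589.0, 343.0, 0.0], [542.0, 300.0, 0.0]]
jar 0.78 [229.7, 240.9, 252.4, 258.5] [[470.0, 343.0, 0.0], [421.0, 291.0, 0.0]]
scene [[0.84, 0.26, -0.48, 80.63], [-0.54, 0.43, -0.72, -615.27], [0.02, 0.86, 0.51, 553.11], [0.0, 0.0, 0.0, 1.0]] 49.80371428899838
case 0.72 [264.8, 198.4, 315.1, 257.7] [[520.0, 279.0, 0.0], [493.0, -5.0, 0.0]]
case 0.56 [294.4, 194.2, 369.8, 233.7] [[599.0, 259.0, 0.0], [651.0, 6.0, 0.0]]
fence 0.89 [292.7, 192.6, 367.3, 233.8] [[600.0, 270.0, 0.0], [646.0, 8.0, 0.0]]
fence 0.24 [264.4, 155.5, 276.5, 189.0] [[649.0, 530.0, 0.0], [572.0, 310.0, 0.0]]
spray 0.83 [397.3, 239.9, 425.7, 295.8] [[688.0, -46.0, 0.0], [607.0, -214.0, 0.0]]
spray 0.49 [268.3, 199.4, 316.6, 256.6] [[526.0, 270.0, 0.0], [497.0, -4.0, 0.0]]
drop 0.77 [266.1, 155.9, 275.5, 194.3] [[652.0, 525.0, 0.0], [555.0, 285.0, 0.0]]
drop 0.7 [397.4, 238.7, 424.1, 295.3] [[692.0, -43.0, 0.0], [605.0, -212.0, 0.0]]
jar 0.73 [222.1, 186.5, 240.0, 207.0] [[451.0, 399.0, 0.0], [446.0, 272.0, 0.0]]
```

```bash
cd pics; python3 - <<'E'
import cv2
a=cv2.imread("top0.png")[130:280,200:480];b=cv2.imread("scene0.png")[140:310,200:450]
cv2.imwrite("c1.png",cv2.resize(a,None,fx=2.85,fy=2.85,interpolation=2));cv2.imwrite("c2.png",cv2.resize(b,None,fx=3.2,fy=3.2,interpolation=2))
E
```

```text
(no output)
```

View pics/c1.png

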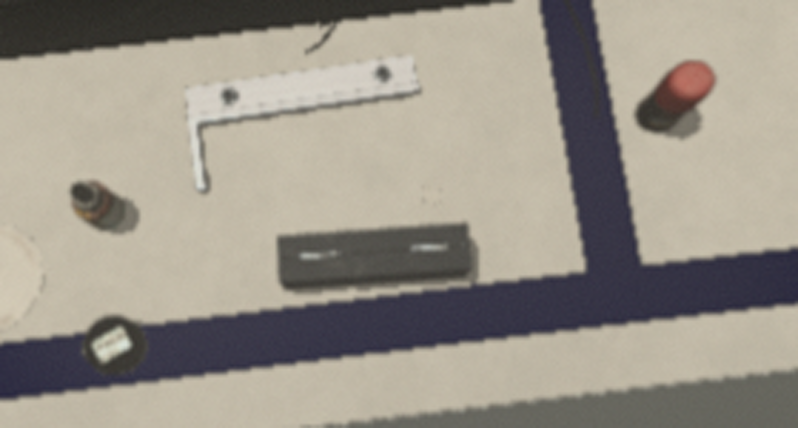

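View pics/c2.png

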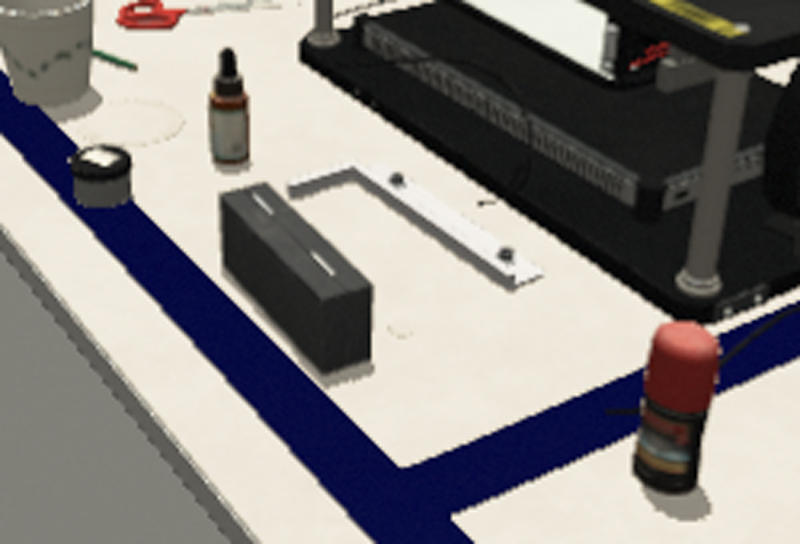

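The top crop shows the fence's inner corner at about (200,124), the long end at (420,93) and the stop end at (205,190). The case's far top edge runs (278,237)-(467,224). The bystanders all stand clear of the case, and the furniture lies behind the fence.

```bash
python3 - <<'E'
from h import *
c=read_camera("top");d=read_camera("scene")
T=lambda p:np.array(p)/2.85+[200,130]
S=lambda p:np.array(p)/3.2+[200,140]
print("top fence corner,longend,stopend z=0",w(c,T([[199,126],[420,94],[205,190]])).round(1).tolist())
print("scene fence foot: corner?,longend",w(d,S([[354,180],[513,289],[290,195]])).round(1).tolist())
print("case top far edge z62 L,R",w(c,T([[278,237],[468,224]]),62).round(1).tolist())
print("case bottom near L,R z0",w(c,T([[287,288],[470,275]]),0).round(1).tolist())
print("scene top z62: nearL, farL, nearR, farR",w(d,S([[221,196],[264,184],[325,298],[371,284]]),62).round(1).tolist())
print("scene bottom nearL nearR farR",w(d,S([[224,263],[328,371],[370,358]]),0).round(1).tolist())
print("drop,jar,spray", w(c,T([[118,218]])).round(), w(d,S([[232,160],[102,200],[668,482]])).round(), w(c,T([[113,350],[655,120]])).round())
E
```

```text
top fence corner,longend,stopend z=0 [[628.1, 229.6, 0.0], [633.7, 28.2, 0.0], [568.9, 229.6, 0.0]]
scene fence foot: corner?,longend [[630.2, 227.5, 0.0], [641.0, 28.3, 0.0], [571.8, 232.9, 0.0]]
case top far edge z62 L,R [[508.7, 166.2, 62.0], [500.7, 10.2, 62.0]]
case bottom near L,R z0 [[473.4, 166.6, 0.0], [465.6, 6.8, 0.0]]
scene top z62: nearL, farL, nearR, farR [[473.3, 162.1, 62.0], [508.6, 161.8, 62.0], [468.2, 10.5, 62.0], [502.4, 8.9, 62.0]]
scene bottom nearL nearR farR [[477.1, 168.8, 0.0], [473.1, 13.9, 0.0], [505.0, 11.5, 0.0]]
drop,jar,spray [[553. 308.   0.]] [[ 560.  311.    0.]
 [ 438.  303.    0.]
 [ 589. -187.    0.]] [[ 438.  321.    0.]
 [ 584. -178.    0.]]
```

Call:
jog_arm(
  motion=[
    [[-27, -29, 0], 0],
    [[-54, -58, 0], 0],
    [[-80, -87, 0], 0],
    [[-107, -116, 0], 0],
    [[-133, -145, 0], 0],
  ],
)

```text
t: 1.2
eef_pos: [246.7, 431.6, 239.8]
tcp_rot: [3.141, 0.0, 2.895]
ft_force: [1.5, -0.0, -0.5]
opening: 1.001
grip_force: 0.0
```

Call:
jog_arm(
  motion=[
    [[-27, -29, 0], 0],
    [[-54, -58, 0], 0],
    [[-80, -87, 0], 0],
    [[-107, -116, 0], 0],
    [[-133, -145, 0], 0],
  ],
)

```text
t: 1.7
eef_pos: [340.3, 258.5, 239.9]
tcp_rot: [3.141, 0.001, 2.895]
ft_force: [0.4, -0.2, -1.3]
opening: 1.003
grip_force: 0.0
```

Call:
jog_arm(
  motion=[
    [[-27, -29, 20], -0.05],
    [[-54, -58, 40], -0.1],
    [[-80, -87, 60], -0.15],
    [[-107, -116, 80], -0.197],
    [[-133, -145, 90], -0.197],
  ],
)

```text
t: 2.2
eef_pos: [433.6, 85.2, 148.5]
tcp_rot: [-3.142, -0.001, 3.093]
ft_force: [0.2, 1.3, -0.7]
opening: 0.998
grip_force: 0.0
```

Call:
jog_arm(
  motion=[
    [[0, 0, 0], 0],
    [[0, 0, 0], 0],
  ],
)

```text
t: 2.4
eef_pos: [433.4, 86.2, 149.5]
tcp_rot: [3.141, -0.001, 3.09]
ft_force: [-0.5, 0.1, 0.6]
opening: 0.999
grip_force: 0.0
```

Call:
jog_arm(
  motion=[
    [[0, 0, 25], 0],
    [[0, 0, 50], 0],
    [[0, 0, 72], 0],
    [[-8, 0, 72], 0],
    [[-15, 0, 72], 0],
  ],
)

```text
t: 2.9
eef_pos: [449.0, 86.9, 78.3]
tcp_rot: [3.141, 0.0, 3.093]
ft_force: [-0.6, 0.2, 0.5]
opening: 1.002
grip_force: 0.0
```

Call:
jog_arm(
  motion=[
    [[-4, 0, 0], 0],
    [[-8, 0, 0], 0],
    [[-12, 0, 0], 0],
    [[-16, 0, 0], 0],
    [[-20, 0, 0], 0],
  ],
)

```text
t: 3.4
eef_pos: [468.6, 85.0, 77.9]
tcp_rot: [3.141, 0.0, 3.092]
ft_force: [-0.2, -0.3, 1.2]
opening: 0.998
grip_force: 0.6
```

```bash
python3 - <<'E'
from h import *
d=read_camera("scene");cv2.imwrite("pics/s1.png",cv2.resize(d["img"][140:310,200:450],None,fx=3.2,fy=3.2,interpolation=2))
E
```

```text
(no output)
```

View pics/s1.png

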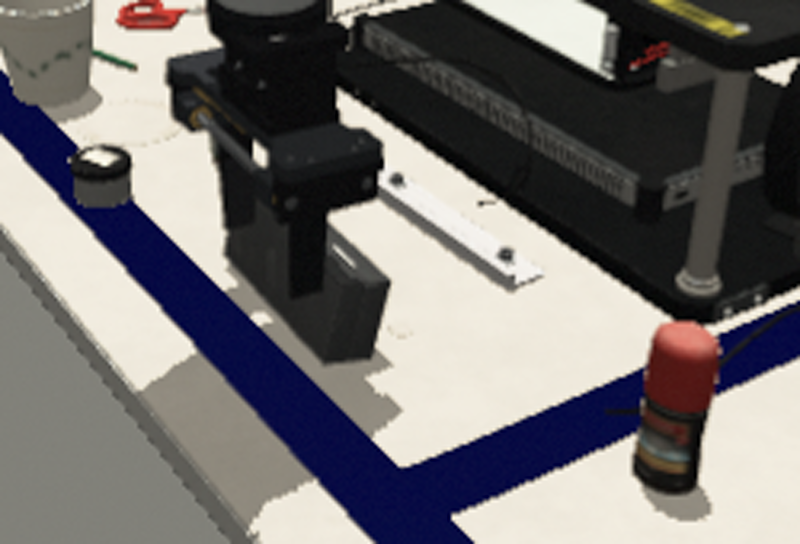

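The case is tilting nicely about its far bottom edge at (370,355), leaning about 10°. I'll keep pushing.

Call:
jog_arm(
  motion=[
    [[-4, 0, 0], 0],
    [[-8, 0, 0], 0],
    [[-12, 0, 0], 0],
    [[-16, 0, 0], 0],
    [[-20, 0, 0], 0],
  ],
)

```text
t: 3.95
eef_pos: [488.7, 84.1, 77.6]
tcp_rot: [3.142, 0.0, 3.092]
ft_force: [-0.1, -1.1, 0.3]
opening: 1.001
grip_force: 0.0
```

Call:
jog_arm(
  motion=[
    [[-4, 0, 0], 0],
    [[-8, 0, 0], 0],
    [[-10, 0, 0], 0],
    [[-10, 0, 0], 0],
    [[-10, 0, 0], 0],
  ],
)

```text
t: 4.45
eef_pos: [498.1, 83.6, 77.6]
tcp_rot: [3.142, -0.0, 3.092]
ft_force: [-0.0, 0.6, 0.8]
opening: 1.001
grip_force: 0.0
```

```bash
python3 - <<'E'
from h import *
d=read_camera("scene");cv2.imwrite("pics/s2.png",cv2.resize(d["img"][140:310,200:450],None,fx=3.2,fy=3.2,interpolation=2))
E
```

```text
(no output)
```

View pics/s2.png

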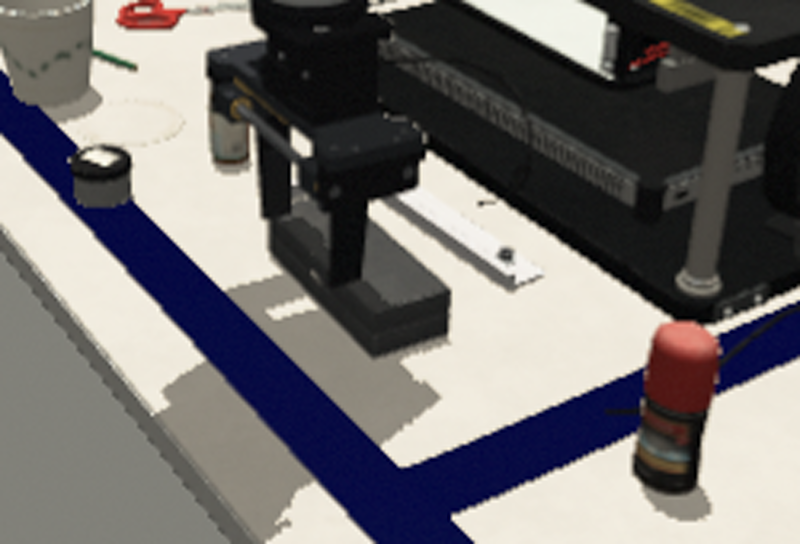

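It lies flat, lid up, with its right clasp corner at about (377,355). Now I'll back off, lower and look.

Call:
jog_arm(
  motion=[
    [[20, 0, 0], 0],
    [[40, 0, 0], -0.03],
    [[40, 0, 15], -0.08],
    [[40, 0, 30], -0.08],
    [[40, 0, 43], -0.08],
  ],
)

```text
t: 5.0
eef_pos: [458.2, 85.6, 34.3]
tcp_rot: [3.141, 0.0, -3.111]
ft_force: [1.3, 0.0, -0.2]
opening: 1.003
grip_force: 0.0
```

```bash
python3 - <<'E'
from h import *
c=read_camera("top");cv2.imwrite("pics/t3.png",cv2.resize(c["img"][130:280,200:480],None,fx=2.85,fy=2.85,interpolation=2))
print(state()["eef_pos"])
E
```

```text
[457.59242413  85.51996727  32.7322286 ]
```

View pics/t3.png

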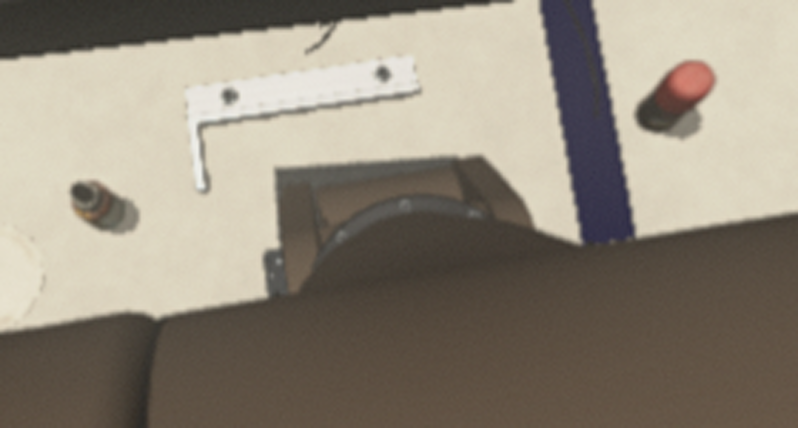

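Call:
jog_arm(
  motion=[
    [[-12, 0, 0], 0],
    [[-24, 0, 0], 0],
    [[-34, 0, 0], 0],
    [[-42, 0, 0], 0],
    [[-50, 0, 0], 0],
  ],
)

```text
t: 5.55
eef_pos: [508.8, 87.1, 34.9]
tcp_rot: [3.142, -0.0, -3.111]
ft_force: [-2.6, -0.4, 2.3]
opening: 0.999
grip_force: 1.2
```

Call:
jog_arm(
  motion=[
    [[-8, 0, 0], 0],
    [[-16, 0, 0], 0],
    [[-24, 0, 0], 0],
    [[-32, 0, 0], 0],
    [[-38, 0, 0], 0],
  ],
)

```text
t: 6.05
eef_pos: [547.0, 88.2, 34.6]
tcp_rot: [3.142, 0.0, -3.111]
ft_force: [-3.1, 0.4, 2.3]
opening: 1.0
grip_force: 1.2
```

```bash
python3 - <<'E'
from h import *
c=read_camera("top");s=read_camera("scene")
a=cv2.resize(c["img"][140:220,260:420],None,fx=4.5,fy=3.7,interpolation=2);b=cv2.resize(s["img"][180:245,260:420],None,fx=4.5,fy=3.5,interpolation=2)
cv2.imwrite("pics/t4.png",np.vstack([a,b]))
E
```

```text
(no output)
```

View pics/t4.png

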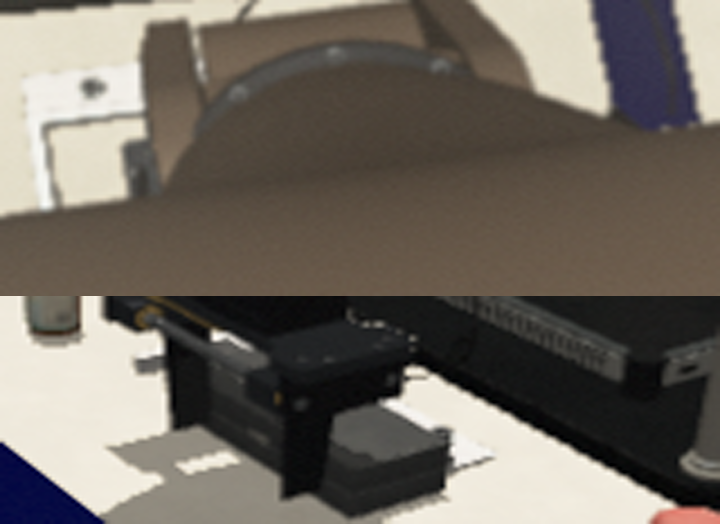

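The case is being pushed squarely, with a small gap still left to the fence. I'll creep until the force rises.

Call:
jog_arm(
  motion=[
    [[-2, 0, 0], 0],
    [[-4, 0, 0], 0],
    [[-6, 0, 0], 0],
    [[-8, 0, 0], 0],
    [[-9, 0, 0], 0],
  ],
)

```text
t: 6.65
eef_pos: [555.4, 88.5, 34.6]
tcp_rot: [3.142, 0.0, -3.111]
ft_force: [-0.7, 0.1, -0.4]
opening: 1.003
grip_force: 0.3
```

Call:
jog_arm(
  motion=[
    [[-1, 0, 0], 0],
    [[-2, 0, 0], 0],
    [[-3, 0, 0], 0],
  ],
)

```text
t: 6.95
eef_pos: [558.3, 88.6, 34.6]
tcp_rot: [3.141, 0.0, -3.111]
ft_force: [-0.9, -0.5, -0.4]
opening: 1.002
grip_force: 0.3
```

Call:
jog_arm(
  motion=[
    [[-1, 0, 0], 0],
    [[-2, 0, 0], 0],
  ],
)

```text
t: 7.15
eef_pos: [559.0, 88.5, 34.6]
tcp_rot: [-3.142, -0.003, -3.111]
ft_force: [-10.0, -2.4, 8.0]
opening: 0.998
grip_force: 5.1
```

Call:
jog_arm(
  motion=[
    [[-1, 0, 0], 0],
    [[-2, 0, 0], 0],
  ],
)

```text
t: 7.35
eef_pos: [559.1, 88.5, 34.6]
tcp_rot: [-3.141, -0.007, -3.111]
ft_force: [-20.0, -3.1, 15.9]
opening: 0.999
grip_force: 9.7
```

Call:
jog_arm(
  motion=[
    [[-1, 0, 0], 0],
  ],
)

```text
t: 7.45
eef_pos: [559.1, 88.5, 34.6]
tcp_rot: [-3.141, -0.01, -3.11]
ft_force: [-23.9, -2.7, 18.8]
opening: 0.998
grip_force: 12.0
```

Call:
jog_arm(
  motion=[
    [[15, 0, 0], 0],
    [[25, 0, 0], 0],
    [[25, 0, -30], 0],
    [[25, 0, -60], 0],
  ],
)

```text
t: 7.85
eef_pos: [537.8, 87.9, 94.9]
tcp_rot: [3.141, -0.001, -3.111]
ft_force: [-0.1, -0.7, -0.4]
opening: 1.0
grip_force: 0.0
```

Call:
jog_arm(
  motion=[
    [[-12, -30, 0], 0],
    [[-26, -60, 0], 0],
    [[-40, -90, 0], 0],
    [[-52, -120, 0], 0],
    [[-52, -120, 0], 0],
  ],
  grip=1,
)

```text
t: 8.35
eef_pos: [595.4, -33.5, 94.6]
tcp_rot: [-3.141, 0.002, -3.114]
ft_force: [-0.3, 1.1, 0.1]
opening: 0.633
grip_force: 0.0
```

```bash
python3 - <<'E'
from h import *
c=read_camera("top");s=read_camera("scene");print(state()["eef_pos"],state()["opening"])
a=cv2.resize(c["img"][140:220,260:420],None,fx=5,fy=3.75,interpolation=2);b=cv2.resize(s["img"][180:245,260:420],None,fx=5,fy=4.5,interpolation=2)
cv2.imwrite("pics/t5.png",np.vstack([a,b]))
E
```

```text
[593.70235419 -30.78534752  94.43566428] 0.5524234239874386
```

View pics/t5.png

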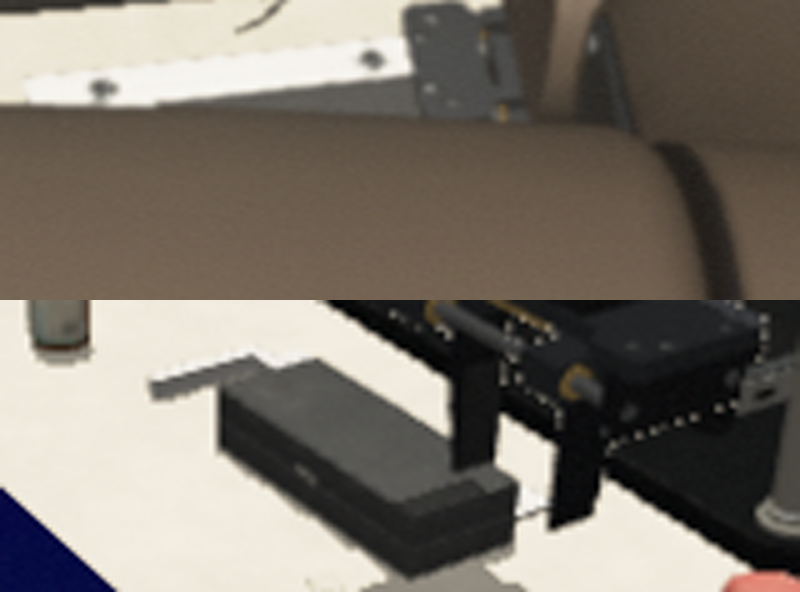

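Call:
jog_arm(
  motion=[
    [[0, 0, 0], 0],
    [[0, 0, 0], 0],
    [[0, 0, 0], 0],
    [[0, 0, 0], 0],
    [[0, 0, 0], 0],
  ],
)

```text
t: 8.95
eef_pos: [593.8, -30.1, 94.7]
tcp_rot: [3.142, 0.0, -3.111]
ft_force: [0.0, 0.3, -0.1]
opening: 0.131
grip_force: 0.0
```

```bash
python3 - <<'E'
from h import *
s=read_camera("scene");print(state()["eef_pos"],state()["opening"])
p=np.array([[219,450],[410,578],[515,548]])-[0,300.];p=p/[5,4.5]+[260,180]
print(w(s,p).round(1))
q=np.array([[153,397]])-[0,300.];q=q/[5,4.5]+[260,180];print(w(s,q).round(1))
E
```

```text
[593.82613614 -30.17888551  94.64956657] 0.088020227363068
[[568.2 162.    0. ]
 [576.5  12.7   0. ]
 [633.8   9.2   0. ]]
[[570.1 230.1   0. ]]
```

Call:
jog_arm(
  motion=[
    [[-5, 0, 20], 0],
    [[-5, 0, 40], 0],
    [[-5, 0, 60], 0],
    [[-5, 0, 60], 0],
    [[-5, 10, 60], 0],
  ],
)

```text
t: 9.5
eef_pos: [598.7, -20.7, 34.8]
tcp_rot: [3.142, -0.0, -3.113]
ft_force: [-0.1, -0.3, -0.4]
opening: 0.005
grip_force: 0.0
```

Call:
jog_arm(
  motion=[
    [[0, 8, 0], 0],
    [[0, 16, 0], 0],
    [[0, 24, 0], 0],
    [[0, 32, 0], 0],
    [[0, 40, 0], 0],
  ],
)

```text
t: 10.0
eef_pos: [597.6, 20.0, 35.3]
tcp_rot: [-3.141, 0.001, -3.111]
ft_force: [-1.8, -6.4, 6.4]
opening: 0.002
grip_force: 3.4
```

Call:
jog_arm(
  motion=[
    [[0, 6, 0], 0],
    [[0, 12, 0], 0],
    [[0, 18, 0], 0],
    [[0, 22, 0], 0],
    [[0, 26, 0], 0],
  ],
)

```text
t: 10.5
eef_pos: [596.8, 45.7, 35.3]
tcp_rot: [-3.141, 0.001, -3.111]
ft_force: [-1.6, -7.0, 6.3]
opening: 0.003
grip_force: 3.6
```

```bash
python3 - <<'E'
from h import *
c=read_camera("top");s=read_camera("scene");print(state()["eef_pos"],state()["opening"])
a=cv2.resize(c["img"][140:220,260:420],None,fx=5,fy=3.75,interpolation=2);b=cv2.resize(s["img"][180:245,260:420],None,fx=5,fy=4.5,interpolation=2)
cv2.imwrite("pics/t6.png",np.vstack([a,b]))
E
```

```text
[596.78712714  46.13661348  35.20669951] 0.0029233047430705056
```

View pics/t6.png

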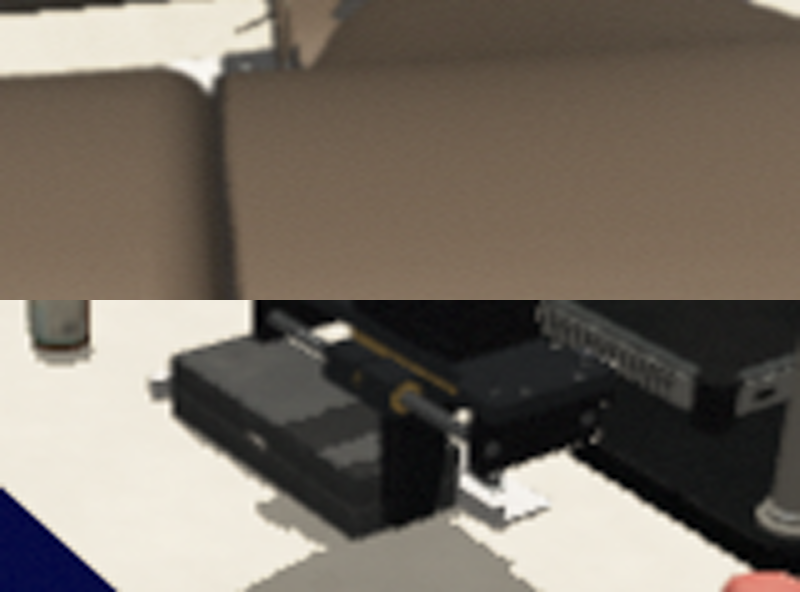

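The case has slid along the fence nearly to the stop, whose end still shows at about (155,388). I'll creep on until the force jumps.

Call:
jog_arm(
  motion=[
    [[0, 2, 0], 0],
    [[0, 4, 0], 0],
    [[0, 6, 0], 0],
    [[0, 8, 0], 0],
  ],
)

```text
t: 11.0
eef_pos: [596.6, 53.5, 35.1]
tcp_rot: [-3.141, 0.001, -3.111]
ft_force: [-0.6, -6.8, 7.1]
opening: 0.005
grip_force: 3.4
```

Call:
jog_arm(
  motion=[
    [[0, 1, 0], 0],
    [[0, 2, 0], 0],
    [[0, 3, 0], 0],
  ],
)

```text
t: 11.3
eef_pos: [596.4, 56.6, 35.1]
tcp_rot: [-3.141, 0.001, -3.111]
ft_force: [-0.9, -5.9, 6.2]
opening: 0.005
grip_force: 3.4
```

Call:
jog_arm(
  motion=[
    [[0, 1, 0], 0],
    [[0, 2, 0], 0],
  ],
)

```text
t: 11.5
eef_pos: [596.4, 58.5, 35.1]
tcp_rot: [-3.141, 0.001, -3.111]
ft_force: [0.1, -5.7, 5.9]
opening: 0.006
grip_force: 3.4
```

Call:
jog_arm(
  motion=[
    [[0, 1, 0], 0],
    [[0, 2, 0], 0],
  ],
)

```text
t: 11.7
eef_pos: [596.3, 60.5, 35.1]
tcp_rot: [-3.141, 0.001, -3.111]
ft_force: [-1.5, -5.9, 5.9]
opening: -0.002
grip_force: 3.4
```

Call:
jog_arm(
  motion=[
    [[0, 1, 0], 0],
    [[0, 2, 0], 0],
  ],
)

```text
t: 11.9
eef_pos: [596.3, 62.5, 35.1]
tcp_rot: [-3.141, 0.001, -3.111]
ft_force: [-0.5, -6.0, 5.5]
opening: 0.009
grip_force: 3.4
```

Call:
jog_arm(
  motion=[
    [[0, 1, 0], 0],
  ],
)

```text
t: 12.0
eef_pos: [596.3, 62.7, 35.1]
tcp_rot: [-3.14, 0.001, -3.111]
ft_force: [-1.7, -20.1, 7.9]
opening: 0.005
grip_force: 10.1
```

Call:
jog_arm(
  motion=[
    [[0, -10, 0], 0],
    [[0, -18, 0], 0],
    [[0, -18, -30], 0],
    [[0, -18, -60], 0],
  ],
)

```text
t: 12.4
eef_pos: [596.0, 45.3, 94.5]
tcp_rot: [3.141, -0.002, -3.112]
ft_force: [0.7, 1.0, -0.3]
opening: 0.004
grip_force: 0.0
```

Call:
jog_arm(
  motion=[
    [[13, 26, 0], 0],
    [[26, 52, 0], 0],
    [[39, 78, 0], 0],
    [[53, 105, 0], 0],
    [[53, 105, 0], 0],
  ],
  grip=0,
)

```text
t: 12.9
eef_pos: [538.6, 151.2, 94.5]
tcp_rot: [3.141, -0.001, -3.109]
ft_force: [0.4, 0.0, 0.0]
opening: 0.364
grip_force: 0.0
```

Call:
jog_arm(
  motion=[
    [[0, 0, 0], 0],
    [[0, 0, 0], 0],
    [[0, 0, 0], 0],
    [[0, 0, 0], 0],
    [[0, 0, 0], 0],
  ],
)

```text
t: 13.4
eef_pos: [540.6, 148.6, 94.6]
tcp_rot: [3.142, -0.0, -3.112]
ft_force: [-0.2, -0.4, 0.1]
opening: 0.792
grip_force: 0.0
```

Call:
jog_arm(
  motion=[
    [[0, 0, 25], 0],
    [[0, 0, 50], 0],
    [[0, 0, 60], 0],
    [[-5, 0, 60], 0],
    [[-10, 0, 60], 0],
  ],
)

```text
t: 13.9
eef_pos: [551.2, 149.4, 35.3]
tcp_rot: [3.141, 0.001, -3.111]
ft_force: [0.5, 0.1, 0.7]
opening: 0.995
grip_force: 0.0
```

Call:
jog_arm(
  motion=[
    [[-2, 0, 0], 0],
    [[-4, 0, 0], 0],
    [[-5, 0, 0], 0],
  ],
)

```text
t: 14.2
eef_pos: [555.8, 149.6, 35.2]
tcp_rot: [3.141, 0.001, -3.111]
ft_force: [-0.1, -0.7, -0.3]
opening: 1.0
grip_force: 0.0
```

Call:
jog_arm(
  motion=[
    [[-1, 0, 0], 0],
    [[-2, 0, 0], 0],
  ],
)

```text
t: 14.4
eef_pos: [557.0, 149.6, 34.8]
tcp_rot: [-3.142, -0.001, -3.111]
ft_force: [-4.2, -0.8, 4.7]
opening: 1.001
grip_force: 2.4
```

Call:
jog_arm(
  motion=[
    [[-1, 0, 0], 0],
    [[-2, 0, 0], 0],
  ],
)

```text
t: 14.6
eef_pos: [557.1, 149.6, 34.7]
tcp_rot: [-3.141, -0.005, -3.11]
ft_force: [-14.9, -0.2, 13.7]
opening: 1.004
grip_force: 7.6
```

Call:
jog_arm(
  motion=[
    [[15, 0, 0], 0],
    [[35, 0, 0], 0],
    [[55, 0, -30], 0],
    [[70, 0, -70], 0],
    [[80, 0, -110], 0],
  ],
)

```text
t: 15.1
eef_pos: [478.1, 147.1, 145.5]
tcp_rot: [-3.141, -0.002, -3.111]
ft_force: [1.5, -0.5, 0.8]
opening: 0.997
grip_force: 0.0
```

Call:
jog_arm(
  motion=[
    [[0, 40, -30], 0],
    [[0, 80, -60], 0],
    [[10, 125, -80], 0],
    [[20, 170, -90], 0],
    [[30, 210, -90], 0],
  ],
)

```text
t: 15.6
eef_pos: [442.8, 358.5, 236.6]
tcp_rot: [3.14, 0.003, -3.111]
ft_force: [0.4, 0.5, -0.8]
opening: 1.002
grip_force: 0.0
```

```bash
python3 - <<'E'
from h import *
c=read_camera("top");s=read_camera("scene")
a=cv2.resize(c["img"][140:220,260:420],None,fx=5,fy=3.75,interpolation=2);b=cv2.resize(s["img"][180:245,260:420],None,fx=5,fy=4.5,interpolation=2)
cv2.imwrite("pics/t7.png",np.vstack([a,b]))
E
```

```text
(no output)
```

View pics/t7.png

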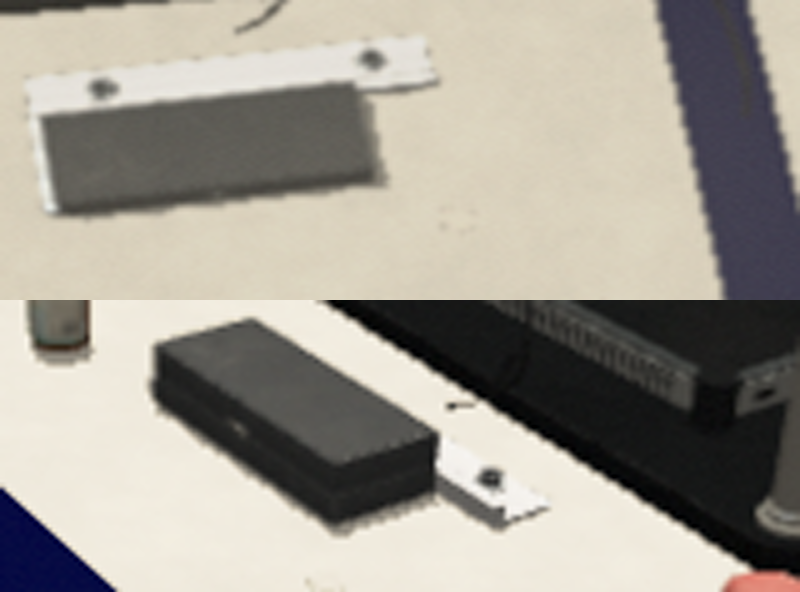

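The case lies lid up in the corner. Its hinge edge follows the fence face and its left end sits at the stop, at (40,115)-(55,210) in the top view.

```bash
python3 -c "
from cell import job_done
print(job_done())"
```

```text
the job is handed in; nothing more can be done
None
```

I pushed the case over onto its base and into the fence corner: in the last pictures it lies lid up, hinge edge along the fence and left end at the stop. The push force jumped at both the fence and the stop. The arm never came near the two bottles or the jar. I handed the job in at about 16 s; no verdict came back.

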